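Load the utensil cassette into the steriliser through its flap

TASK

Set the closed steel utensil cassette squarely on the steriliser's loading deck, between the pusher and the flap, then work the pusher by its black knob to slide the cassette through the flap until it is fully home against the stop inside, feeling for the stop and easing off so that it is never rammed. Then draw the pusher all the way back so that the flap falls fully shut, and let go; keep the cassette level, keep the gripper off the flap and leave the other things where they are.

Things in the scene. Friction and masses are not known exactly. Their poses are not given: they have to be found in the camera images.
- cassette: closed stainless box, 120 x 78 x 32 mm (its x, y, z), about 0.3 to 0.55 kg, with a bar handle on the lid (top of the handle 60 mm up). Origin: centre of its underside; z up; x along its length. It is the same either way round; it goes in lengthwise, x along the steriliser's x
- handle (a point): middle of the cassette's handle: a round bar 11 mm thick and 72 mm long along the cassette's x, its centre 55 mm above the underside, with 17 mm clear between bar and lid
- steriliser: white countertop steriliser, fixed. Origin: on the table under the shut flap, mid-lane; x along the lane in the loading direction (into the chamber), y to the left of that, z up. Cabinet: x -10 to 280 mm, 224 mm wide, 155 mm high, clear window in its roof. Before it an open steel deck 36 mm above the table, level with the chamber floor, to x = -325 mm; the pusher's rail and knob on its -y side
- port (a point): middle of the port's sill, on the deck's surface under the shut flap. The port is 92 mm wide and 80 mm high. Side lips 14 mm high guide the cassette: 89 mm apart on the deck (25 to 175 mm before the flap), narrowing to 84 mm in port and chamber
- chamber (a point): point on the chamber floor, mid-lane, 202 mm inside the flap. Near it stands the stop: a steel face plate (buffer_c0 in the rules) 56 mm wide on stiff rubber, 15 N per mm. It is clamped at another depth each day, NOT measured: its face is anywhere from 20 mm before to 20 mm beyond this point (cassette home at pusher 0.212 to 0.252), so feel for it. More than 15 N on it is ramming
- deck_mid (a point): point on the deck surface (36 mm above the table) in mid-lane, 78 mm in front of the flap: where the cassette's underside centre belongs when it is set down; about 12 mm to spare to the pusher plate and 14 mm to the port along the lane
- pusher (a joint): travel of the pusher, m: 0 = drawn fully back (plate face 150 mm before the flap), grows into the chamber, ends at 0.268. About 1.5 N of drag on its rail, a few N more with cassette and flap; it stays where it is left, and pushes but does not hold the cassette. The plate (62 mm wide, 4 to 32 mm above the deck) heads a narrow bar that fits under the open flap
- knob (a point): grip point on the pusher's upright black knob, 26 mm in diameter: the knob runs from 28 mm below to 20 mm above this point, which lies 108 mm above the table (the carriage top lies 36 mm below the point), 150 mm behind the plate face and 87 mm from mid-lane on the steriliser's -y side. Carry the cassette over the knob at a safe height
- flap (a joint): swing of the steel flap in the port in rad: 0 = shut (hanging upright), up to 1.5 inward. It hangs from the top of the port, 75 mm long, 82 mm wide, 0.1 kg, swings only inward, rides on the cassette and the pusher bar and falls shut by its own weight once both are clear of its swing, which reaches 60 mm inside the port
- teacup: white cup with a handle, 80 mm wide, 65 mm high, a bystander; origin: centre of its underside
- sauce_bottle: brown glass bottle, 56 mm wide, 150 mm high, a bystander; origin: centre of its underside
- pan: larger lidded steel pan without a handle, 178 x 113 x 64 mm, a bystander; origin: centre of its underside
- bowl: blue bowl, 110 mm wide, 50 mm high, a bystander; origin: centre of its underside
Not all that is in view belongs to the job. Leave any purple look-alike of the cassette alone.

How it is judged:
By the outcome, as a careful person would: the job done as asked, in the order asked, and still so for the second after the job is handed in, with the robot touching nothing.
It also fails if it takes over 72 s, if anything falls off the work surface, if the arm or the gripper's body presses on something with over 40 N, if the wrist force passes 120 N, or if a joint passes its speed limit or range.

ROBOT

A 6-joint arm with a two-finger parallel gripper is mounted at the origin on the work surface. World frame = base frame: x ahead of the robot, y to its left, z up, the work surface at z = 0. Lengths are in mm, angles in rad, forces in N, time in s.
With the tool pointing down it reaches from about 400 to 925 mm from the base axis. Payload 12.5 kg.
Tool frame: the origin (TCP) lies at the very end of the fingers, on their centre line; the grasp point (between the pads) lies 19 mm behind it; z points along the fingers, y is the line along which they close (so a half turn about z gives the same grasp; the last joint's range is limited). The gripper opens to 95 mm and grips with 3 to 60 N. Pads are 20 mm wide; open, the fingers measure 119 mm over their backs; the gripper's body (75 mm by 180 mm) begins 59 mm behind the grasp point.
Start: joints at [-1.296, 0.491, 1.559, -0, 1.092, -0.106], TCP at [232.313, -580.239, 214.661] pointing down, gripper open.
Joint ranges: [-3.1, 3.1], [-0.84, 2.19], [0.05, 2.79], [-1.13, 4.28], [0.06, 2.93], [-2.69, 2.69]. Speed limits (rad/s): [2.22, 2.22, 2.79, 3.14, 3.14, 3.14].

INTERFACE

Orientations are given as a unit quaternion [x, y, z, w].
In Python, from cell import r, claw, solve_ik, vision gives the robot as it stands. The module is installed in compiled form; this text tells all that it offers. Calls block until the motion is done:
- r.move_to(position, orientation): joint-space move of the TCP to a pose.
- r.line_to(position, speed=150, attitude=None, contact_N=None): straight line of the TCP; attitude=None keeps the orientation; speed is the mean speed in mm/s. With contact_N (N) it stops when the force on the tool has changed by that much, and returns True; else False.
- r.goto_joints(angles): joint-space move.
- claw.set_gripper(opening): opening from 0.0 (shut) to 1.0 (fully open); the grip force is fixed at half the most; returns when the fingers have stopped.
- r.wait(seconds).
- solve_ik(position, orientation): joint angles nearest the present ones, or None.
- r.state(): the state.
- vision.grab_frame(name): name is "scene" or "top" or "wrist"; returns a dict with "img" (480x640x3 uint8, blue, green, red), "fovy" (degrees; the focal length in pixels is half the picture's height over the tangent of half this angle, whatever the lens; pixels are square), "cx", "cy" (the principal point, pixels), "T" (4x4, takes a point from camera to world coordinates). Camera axes: x right, y down, z forward; pixel columns grow to the right and rows downward; lengths in mm; the calibration is good to about 2 mm. A picture is of the moment at which its call begins. There is no depth.
A pose or a line that the arm cannot do raises r.Unreachable and nothing moves.
- r.sign_off(): hands the job in; it is judged then, once.
The state is a dict: "time_s": time; "joints": joint angles; "joint_velocities": joint speeds; "joint_torque": joint torques, N m; "eef_pos": TCP position; "ee_rot": TCP orientation; "force": force on the tool from outside, world axes, zero at the start; "moment": the same for the moment, N m; "finger_gap": opening from 0.0 (shut) to 1.0 (fully open); "grasp_force": force on a finger pad.
Only numpy, scipy, OpenCV 4.12 (cv2) and the standard library are available. Lean on these libraries where they do the work, as an engineer would, in place of code of your own. Each camera call takes 0.05 s, during which the arm holds its last target. There are 200 camera calls.

## Working session

There is one attempt and no reset: what is moved stays moved. The work goes in short steps, each a Python script; the robot and the scene stay as the last script left them, time stands still between calls to the robot, and variables do not carry over. Pictures are saved under pics/ and viewed, at most 10 in all, crops included, and the job is handed in when it is done.

```bash
mkdir -p pics
python3 - <<'E'
from cell import r, claw, solve_ik, vision
import cv2,numpy as np
np.set_printoptions(precision=4,suppress=True)
for n in ["scene","top"]:
    f=vision.grab_frame(n); cv2.imwrite(f"pics/{n}0.png",f["img"]); print(n,f["fovy"],f["cx"],f["cy"]); print(np.array(f["T"]))
print(r.state())
E
```

```text
scene 53.731080858709134 319.0134948654612 235.89967107075168
[[  -0.8727    0.3813   -0.3049  899.062 ]
 [   0.4883    0.6846   -0.5413  665.094 ]
 [   0.0023   -0.6213   -0.7836 1104.8949]
 [   0.        0.        0.        1.    ]]
top 43.2859539634636 320.17301195165027 236.5154350590355
[[   0.0242   -0.9971    0.0719  375.1974]
 [  -0.9997   -0.0245   -0.0027   -3.9406]
 [   0.0045   -0.0718   -0.9974 1533.9879]
 [   0.        0.        0.        1.    ]]
{'time_s': 0.1, 'joints': array([-1.2956,  0.4915,  1.5594, -0.    ,  1.0917, -0.1056]), 'joint_velocities': array([-0.0016, -0.0007, -0.0024, -0.0019,  0.0018,  0.0004]), 'joint_torque': array([  0.0022, -61.3626, -25.8606,   0.0694,   0.047 ,  -0.0001]), 'eef_pos': array([ 232.2316, -580.0144,  214.1343]), 'ee_rot': array([ 0.9819,  0.1893, -0.0001, -0.0005]), 'force': array([ 1.077 , -0.0933, -0.2549]), 'moment': array([ 0.0336,  0.0267, -0.0069]), 'grasp_force': 0.0, 'finger_gap': 1.0015753933295972}
```

View pics/top0.png

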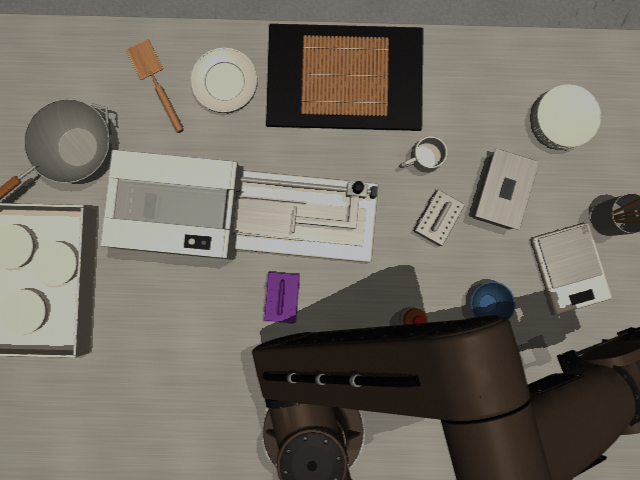

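View pics/scene0.png

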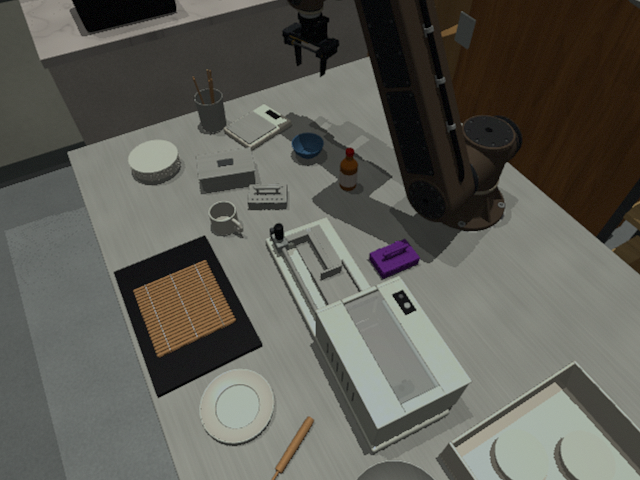

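Top view: the steriliser spans (103–237, 150–258), its deck runs right to x≈378, the knob is at (358,187), and the cassette is at (439,217). The purple look-alike is at (282,297), the cup at (430,152) and the pan at (504,188). I'll enlarge the working area.

Run:
```python
import cv2
i=cv2.imread("pics/top0.png")
cv2.imwrite("pics/c1.png",cv2.resize(i[145:275,225:475],None,fx=3.2,fy=3.2,interpolation=cv2.INTER_CUBIC))
```

```text
(no output)
```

View pics/c1.png

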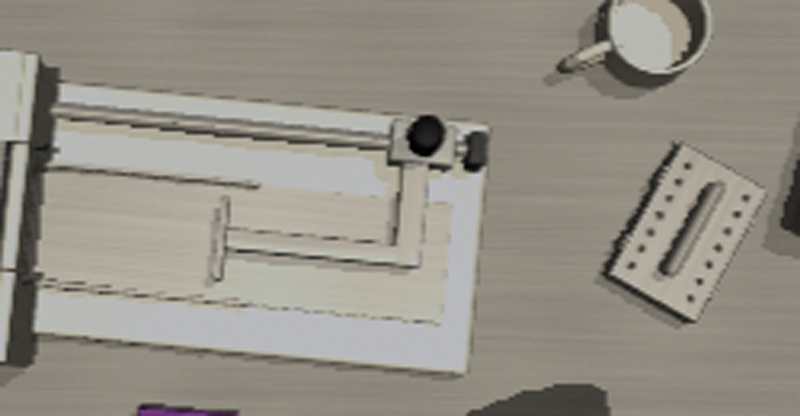

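```bash
cat > h.py <<'E'
import numpy as np
from scipy.optimize import least_squares
def proj(f,P):
    T=np.array(f["T"]);c=(np.asarray(P,float)-T[:3,3])@T[:3,:3]
    F=240/np.tan(np.radians(f["fovy"]/2))
    return np.c_[f["cx"]+F*c[:,0]/c[:,2],f["cy"]+F*c[:,1]/c[:,2]]
def place(p,L):
    c,s=np.cos(p[2]),np.sin(p[2]);L=np.atleast_2d(np.asarray(L,float))
    return np.c_[p[0]+c*L[:,0]-s*L[:,1],p[1]+s*L[:,0]+c*L[:,1],L[:,2]]
def fit(f,L,px,p0,z0=0):
    L=np.array(L,float)+[0,0,z0]
    s=least_squares(lambda p:(proj(f,place(p,L))-px).ravel(),p0,x_scale=[100,100,1],loss="soft_l1")
    return s.x,proj(f,place(s.x,L))-px
E
python3 - <<'E'
from h import *
from cell import vision
np.set_printoptions(precision=2,suppress=True)
f=vision.grab_frame("top")
C=lambda a:np.array(a)/3.2+[225,145]
px=np.r_[C([(427,131),(224,197),(213,283),(258,186)]),[(113,150),(238,162),(232,258),(103,248)]]
L=[(-300,-87,128),(-150,-31,68),(-150,31,68),(-175,-44.5,50),(280,-112,155),(-10,-112,155),(-10,112,155),(280,112,155)]
s,e=fit(f,L,px,[600,100,1.5]);print(s,e.ravel())
px=C([(681,143),(765,189),(695,322),(606,272),(715,187),(668,272)])
L=[(60,39,32),(60,-39,32),(-60,-39,32),(-60,39,32),(36,0,60),(-36,0,60)]
c,e=fit(f,L,px,[600,-200,-0.5]);print(c,e.ravel())
print(place(s,[(-78,0,36),(-300,-87,108)]))
E
```

```text
[531.01 204.64   1.5 ] [ 2.48 -0.1   0.92  0.23  1.98 -1.4   1.14  0.05 -0.86  0.66 -0.64 -0.02
 -4.47  0.77 -2.15 -0.72]
[ 538.52 -304.5    -0.49] [-0.67 -0.6   0.44  0.21 -0.59  0.37 -0.24  0.67  0.22  0.12  0.89 -0.98]
[[ 525.87  126.81   36.  ]
 [ 598.03 -100.44  108.  ]]
```

```bash
cat >> h.py <<'E'
def q(a): return [np.cos(a/2),np.sin(a/2),0,0]
E
python3 - <<'E'
from h import *
from cell import r,claw,solve_ik,vision
import cv2
np.set_printoptions(precision=3,suppress=True)
for k in (0,np.pi):
    for p,a in (((538,-304,230),-.49),((526,127,230),1.5-np.pi),((598,-100,230),1.5-np.pi),((619,150,90),1.5-np.pi)): print(a+k,solve_ik(p,q(a+k)))
a=-.49 
r.move_to([538.5,-304.5,260],q(a)); claw.set_gripper(.4)
s=r.state();print(s["time_s"],s["eef_pos"],s["force"])
f=vision.grab_frame("wrist");cv2.imwrite("pics/w1.png",f["img"]);print(f["fovy"],f["cx"],f["cy"],np.array(f["T"]))
L=[(60,39,32),(60,-39,32),(-60,-39,32),(-60,39,32),(36,0,60),(-36,0,60)]
print(proj(f,place([538.5,-304.5,a],L)))
E
```

```text
-0.49 [-0.621  0.467  1.558 -0.     1.117  1.44 ]
-1.6415926535897931 None
-1.6415926535897931 None
-1.6415926535897931 None
2.651592653589793 [-0.621  0.467  1.558 -0.     1.117 -1.702]
1.5 [ 0.115  0.356  1.745 -0.     1.041  0.186]
1.5 [-0.275  0.45   1.588 -0.     1.104 -0.204]
1.5 [ 0.134  0.646  1.646 -0.     0.85   0.205]
2.7417 [ 538.499 -304.473  259.997] [ 0.09  -0.248 -0.58 ]
68.53815617406799 311.1185172146401 242.7296388552676 [[  -0.471   -0.847   -0.249  609.282]
 [  -0.882    0.451    0.134 -342.77 ]
 [  -0.001    0.283   -0.959  430.613]
 [   0.       0.       0.       1.   ]]
[[275.653 158.319]
 [346.435 158.328]
 [343.59  261.183]
 [278.494 261.158]
 [311.01  183.323]
 [311.011 249.066]]
```

View pics/w1.png

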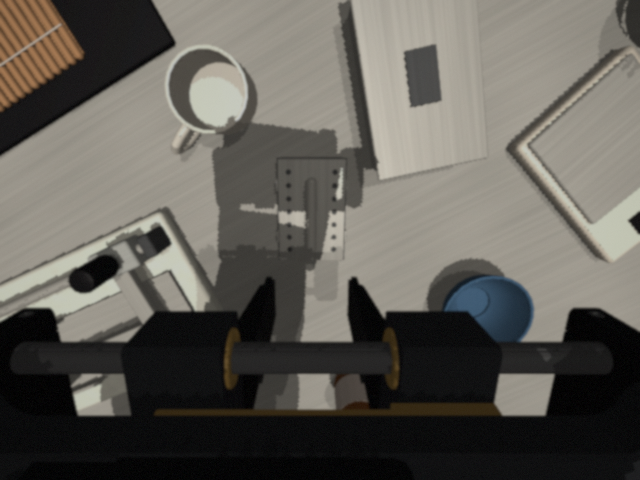

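The handle is at column 312 (rows 180–262) and the lid corners are at (277,158) and (345,158), within 1 px of prediction, so the cassette pose holds. Next I'll look closely at the deck, empty-handed.

Run:
```python
from h import *
from cell import r,claw,solve_ik,vision
import cv2,pickle
p=place([531,204.6,1.5],[(-150,0,270)])[0]
r.move_to(p,q(1.5)); r.wait(.2)
f=vision.grab_frame("wrist");cv2.imwrite("pics/w2.png",f["img"]);pickle.dump(f,open("w2.pkl","wb"))
L=[(-300,-87,128),(-150,-31,68),(-150,31,68),(-175,-44.5,50),(-175,44.5,50),(-10,-112,155),(-10,112,155),(-25,-44.5,50),(-25,44.5,50)]
print(np.round(proj(f,place([531,204.6,1.5],L)),1).tolist(),r.state()["time_s"])
```

```text
[[394.8, 369.4], [339.2, 215.2], [281.7, 215.3], [349.3, 233.3], [271.7, 233.4], [463.6, 51.2], [156.1, 51.7], [353.5, 92.0], [266.8, 92.1]] 4.3917
```

View pics/w2.png

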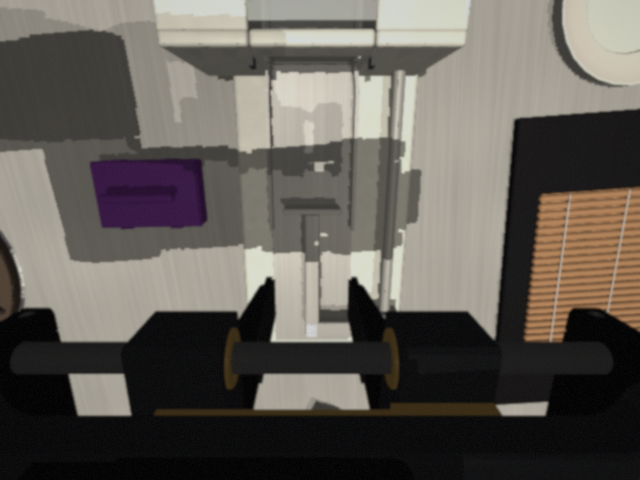

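Run:
```python
import cv2
i=cv2.imread("pics/w2.png")
cv2.imwrite("pics/w2c.png",cv2.resize(cv2.convertScaleAbs(i[20:220,230:430],alpha=1.2,beta=20),None,fx=3,fy=3,interpolation=cv2.INTER_CUBIC))
```

```text
(no output)
```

View pics/w2c.png

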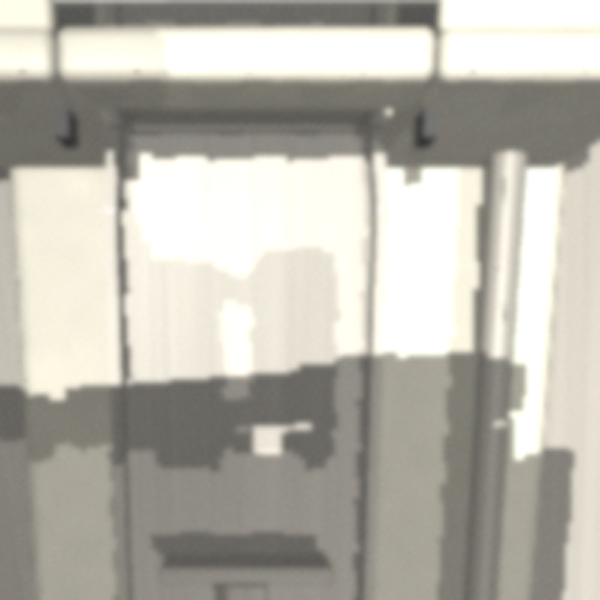

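The lane's mid-line is about 2 mm further in world +x. Plate top edge (284–340, 210) and lips (270.7 and 352.3) put the steriliser about 4.5 mm further along its lane than the top-view fit, and the knob residual agrees. Now the pick.

Run:
```python
from h import *
from cell import r,claw,solve_ik,vision
import cv2
np.set_printoptions(precision=2,suppress=True)
a=-.49;A=1.49;D=[528.2,131.2]
c=[538.5,-304.3]
r.move_to(c+[110],q(a)); r.line_to(c+[38],speed=120)
claw.set_gripper(0.0); s=r.state();print(s["time_s"],s["finger_gap"],s["grasp_force"],s["force"])
r.line_to(c+[232],speed=220); s=r.state();print(s["finger_gap"],s["force"],s["moment"])
r.move_to(D+[232],q(A)); r.line_to(D+[115],speed=150); r.wait(.2)
f=vision.grab_frame("wrist");cv2.imwrite("pics/w3.png",f["img"])
s=r.state();print(s["time_s"],s["eef_pos"],s["finger_gap"],s["force"],s["moment"])
S=[D[0]+78*np.cos(A),D[1]+78*np.sin(A),A]
L=[(-150,-31,68),(-150,31,68),(-138,-39,77),(-138,39,77),(-25,-44.5,50),(-25,44.5,50)]
print(np.round(proj(f,place(S,L)),1).tolist())
```

```text
7.175 0.10509432618455004 30.00009924173355 [-0.02 -0.27  2.77]
0.10959142451283155 [ 0.86  0.47 -5.58] [ 0.08  0.07 -0.03]
10.9917 [528.43 131.25 115.66] 0.1041949982912935 [ 0.58  0.47 -4.76] [-0.02 -0.14  0.01]
[[353.4, 359.5], [266.8, 359.6], [367.2, 352.2], [252.9, 352.4], [376.8, 180.6], [243.0, 180.7]]
```

View pics/w3.png

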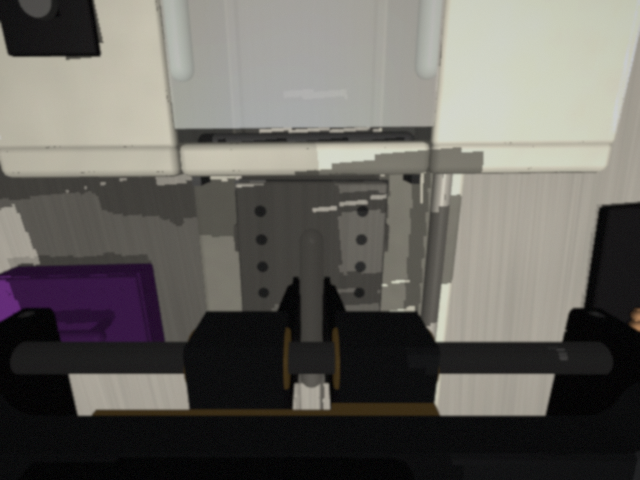

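Run:
```python
from h import *
from cell import vision
import cv2,pickle
f2=pickle.load(open("w2.pkl","rb"));f=vision.grab_frame("wrist")
D=[528.2,131.2]
for A in (1.49,1.498):
    S=[D[0]+78*np.cos(A),D[1]+78*np.sin(A),A]
    for g in (f2,f): print(A,np.round(proj(g,place(S,[(-10,112,155),(-10,-112,155),(-10,112,140),(-10,-112,140),(-150,31,68),(-150,-31,68),(-75,44.5,50),(-75,-44.5,50)])),1).tolist())
i=f["img"];cv2.imwrite("pics/w3c.png",cv2.resize(cv2.convertScaleAbs(i[130:320,180:450],alpha=1.3,beta=20),None,fx=2.9,fy=2.9,interpolation=cv2.INTER_CUBIC))
```

```text
1.49 [[159.4, 42.9], [468.4, 45.9], [167.5, 48.0], [460.0, 50.8], [283.1, 210.8], [340.8, 211.2], [270.7, 137.8], [354.4, 138.6]]
1.49 [[4.0, 171.9], [614.7, 171.9], [34.7, 168.6], [584.3, 168.6], [266.9, 359.7], [353.5, 359.6], [247.0, 252.3], [373.3, 252.2]]
1.498 [[158.8, 44.3], [467.9, 44.5], [166.9, 49.3], [459.5, 49.5], [283.7, 211.0], [341.4, 211.0], [270.7, 138.2], [354.4, 138.2]]
1.498 [[3.1, 174.4], [613.8, 169.4], [33.9, 170.9], [583.4, 166.3], [267.7, 360.0], [354.3, 359.3], [247.0, 252.8], [373.3, 251.7]]
```

View pics/w3c.png

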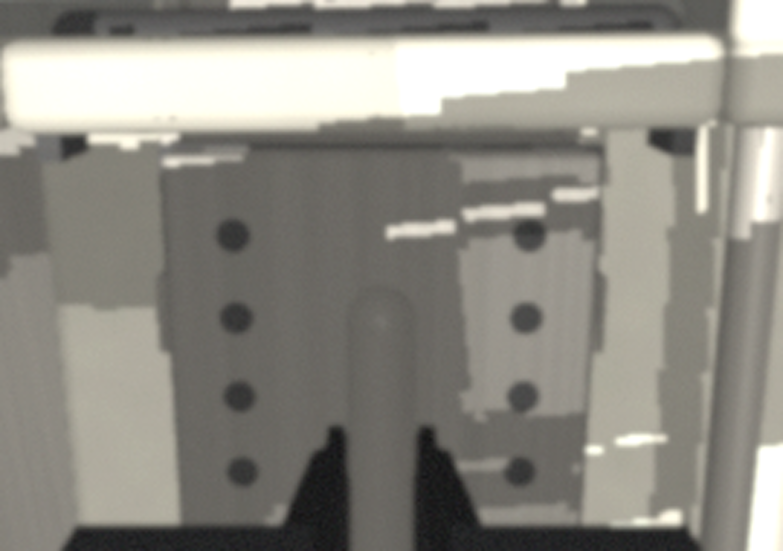

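Yaw 1.498 fits both wrist views (roof corners at (2,175) and (608,170)). The cassette is square over the lane, so I'm setting it down.

Run:
```python
from h import *
from cell import r,claw,solve_ik,vision
import cv2
np.set_printoptions(precision=2,suppress=True)
A=1.498;D=[527.8,131.2]
r.line_to(D+[84],speed=60,attitude=q(A)); print(r.state()["force"])
print(r.line_to(D+[71],speed=15,contact_N=3)); s=r.state();print(s["time_s"],s["eef_pos"],s["force"],s["moment"])
claw.set_gripper(.35); r.line_to(D+[76],speed=60); r.line_to(D+[190],speed=200)
S=[D[0]+78*np.cos(A),D[1]+78*np.sin(A),A]
k=place(S,[(-300,-87,190)])[0]
r.line_to(list(place(S,[(-185,-20,215)])[0]),speed=200);r.wait(.2)
f=vision.grab_frame("wrist");cv2.imwrite("pics/w4.png",f["img"]);print(r.state()["time_s"])
L=[(-18,39,68),(-18,-39,68),(-138,39,68),(-138,-39,68),(-42,0,96),(-114,0,96),(-150,31,68),(-150,-31,68),(-300,-87,128)]
print(np.round(proj(f,place(S,L)),1).tolist())
```

```text
[ 0.11 -0.8  -4.26]
True
12.3583 [527.69 131.2   73.94] [1.27 0.56 2.16] [ 0.06 -0.22  0.02]
14.9167
[[237.4, 25.3], [335.6, 25.4], [245.2, 178.0], [332.8, 178.1], [284.5, 50.5], [286.3, 151.3], [254.8, 191.5], [323.6, 191.6], [389.2, 376.7]]
```

View pics/w4.png

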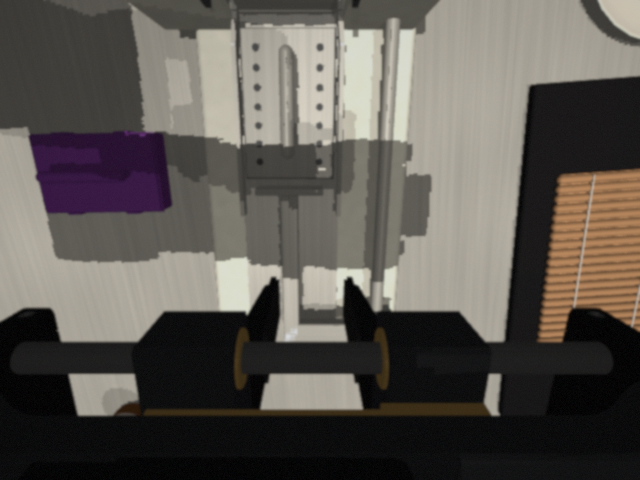

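The cassette sits flat (TCP 73.9, so its underside is on the deck) and square between the lips: lid columns 241–336, rows 28–180, plate just behind at row 186. Now the knob.

```bash
cat >> h.py <<'E'
A=1.498;D=[527.8,131.2]
S=[D[0]+78*np.cos(A),D[1]+78*np.sin(A),A]
def kn(t,z=89,dy=0): return list(place(S,[(-300+t,-87+dy,z)])[0])
E
python3 - <<'E'
from h import *
from cell import r,claw
np.set_printoptions(precision=2,suppress=True)
claw.set_gripper(.65)
r.line_to(kn(0,200),speed=200)
print(r.line_to(kn(0,89),speed=120,contact_N=6)); f0=r.state()["force"]
claw.set_gripper(0); r.wait(.2); s=r.state();print(s["time_s"],s["eef_pos"],s["finger_gap"],s["grasp_force"],f0,s["force"],s["moment"])
E
```

```text
False
18.3833 [597.45 -96.41  89.  ] 0.27154214505668023 29.997564554214478 [0.24 0.4  0.48] [-5.58  0.67  2.24] [-0.02  0.69 -0.01]
```

Run:
```python
from h import *
from cell import r,claw
np.set_printoptions(precision=2,suppress=True)
u=np.array([np.cos(A),np.sin(A),0])
def rep(h):
    s=r.state();t=(s["eef_pos"]-np.array(kn(0)))@u;print(h,round(s["time_s"],2),"t",round(t,2),"F",round(s["force"]@u,2),s["force"],s["finger_gap"])
for t,v in ((10,40),(60,50),(120,50),(170,50),(203,50)):
    h=r.line_to(kn(t),speed=v,contact_N=11); rep(h)
    if h: break
```

```text
False 18.78 t 10.36 F 0.46 [-5.05  0.83  3.11] 0.2695843138434029
False 19.93 t 59.99 F -0.25 [-5.82  0.18  3.62] 0.2693658921214521
False 21.28 t 119.83 F -1.61 [-6.13 -1.16  3.44] 0.2708537897868287
False 22.43 t 169.95 F -0.96 [-5.04 -0.6   4.2 ] 0.2707418062732854
False 23.24 t 203.17 F 0.3 [-6.55  0.78  4.31] 0.26759363112203055
```

Run:
```python
from h import *
from cell import r,claw
np.set_printoptions(precision=2,suppress=True)
u=np.array([np.cos(A),np.sin(A),0])
def rep(h):
    s=r.state();t=(s["eef_pos"]-np.array(kn(0)))@u;print(h,round(s["time_s"],2),"t",round(t,2),"F",round(s["force"]@u,2),s["force"],s["finger_gap"])
for t in (215,227,240,254):
    h=r.line_to(kn(t),speed=7,contact_N=6.5); rep(h)
    if h: break
```

```text
True 24.39 t 210.8 F -1.78 [-1.35 -1.68  5.21] 0.2712523662622434
```

Run:
```python
from h import *
from cell import r,claw
np.set_printoptions(precision=2,suppress=True)
u=np.array([np.cos(A),np.sin(A),0])
def rep(h):
    s=r.state();t=(s["eef_pos"]-np.array(kn(0)))@u;print(h,round(s["time_s"],2),"t",round(t,2),"F",round(s["force"]@u,2),s["force"],s["finger_gap"])
r.wait(.2);rep(0)
for t in (214,218,222):
    h=r.line_to(kn(t),speed=5,contact_N=6); rep(h)
    if h: break
r.wait(.2);rep(0)
```

```text
0 24.59 t 210.84 F -0.71 [-1.43 -0.61  6.13] 0.2725088251140804
True 24.93 t 210.79 F -1.26 [-2.21 -1.11  4.76] 0.26897642499902763
0 25.12 t 210.77 F -0.89 [-2.47 -0.71  5.25] 0.27000057191815685
```

```bash
python3 - <<'E'
from h import *
from cell import r,claw,vision
import cv2
np.set_printoptions(precision=2,suppress=True)
u=np.array([np.cos(A),np.sin(A),0])
def rep(h):
    s=r.state();t=(s["eef_pos"]-np.array(kn(0)))@u;print(h,round(s["time_s"],2),"t",round(t,2),"F",round(s["force"]@u,2),s["force"],round(s["finger_gap"],3))
t=210.8
for i in range(5):
    t+=.4; h=r.line_to(kn(t),speed=3,contact_N=8); rep(h)
    if h: break
cv2.imwrite("pics/t5.png",vision.grab_frame("top")["img"][130:290,90:400])
E
python3 -c "
import cv2;i=cv2.imread('pics/t5.png');cv2.imwrite('pics/t5b.png',cv2.resize(cv2.convertScaleAbs(i,alpha=1.3),None,fx=2.55,fy=2.55,interpolation=2))"
```

```text
False 25.78 t 210.78 F -4.13 [-8.57 -3.52  6.14] 0.269
False 26.07 t 210.85 F -6.23 [-9.44 -5.56  6.58] 0.271
False 26.35 t 210.94 F -9.08 [-9.62 -8.4   6.93] 0.27
False 26.63 t 211.06 F -10.45 [-9.32 -9.79  6.99] 0.271
False 26.92 t 211.19 F -12.34 [ -8.83 -11.73   8.37] 0.267
```

View pics/t5b.png

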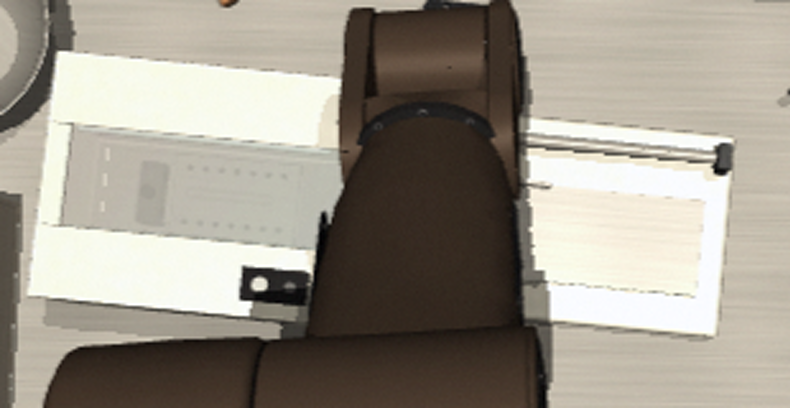

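The top view through the window shows the cassette's front edge (col ~175) against the stop block (cols 135–170), and the force climbed with almost no further travel: it is home, with a peak around 12 N. Easing off and drawing back.

Run:
```python
from h import *
from cell import r,claw,vision
import cv2
np.set_printoptions(precision=2,suppress=True)
u=np.array([np.cos(A),np.sin(A),0])
def rep(h):
    s=r.state();t=(s["eef_pos"]-np.array(kn(0)))@u;print(h,round(s["time_s"],2),"t",round(t,2),"F",round(s["force"]@u,2),s["force"],round(s["finger_gap"],3))
for t,v in ((210.5,10),(200,20),(100,60),(8,60)):
    rep(r.line_to(kn(t),speed=v))
rep(r.line_to(kn(-4),speed=8,contact_N=8))
```

```text
False 27.35 t 210.39 F -2.36 [-8.51 -1.75  5.91] 0.272
False 28.02 t 199.98 F -1.69 [-7.89 -1.12  5.81] 0.27
False 29.84 t 100.06 F 0.66 [-6.82  1.16  6.27] 0.268
False 31.52 t 8.04 F -0.44 [-6.59  0.04  6.08] 0.272
False 33.17 t -3.65 F 1.1 [-6.69  1.59  6.1 ] 0.272
```

Run:
```python
from h import *
from cell import r,claw,vision
np.set_printoptions(precision=2,suppress=True)
u=np.array([np.cos(A),np.sin(A),0])
def rep(h):
    s=r.state();t=(s["eef_pos"]-np.array(kn(0)))@u;print(h,round(s["time_s"],2),"t",round(t,2),"F",round(s["force"]@u,2),s["force"],round(s["finger_gap"],3))
for t in np.arange(-5,-12,-1.):
    h=r.line_to(kn(t),speed=8,contact_N=8);rep(h)
    if h or abs(r.state()["force"]@u)>8: break
```

```text
True 33.38 t -3.83 F 0.69 [-1.61  0.81  4.36] 0.27
```

Run:
```python
from h import *
from cell import r,claw,vision
import cv2
np.set_printoptions(precision=2,suppress=True)
u=np.array([np.cos(A),np.sin(A),0])
def rep(h):
    s=r.state();t=(s["eef_pos"]-np.array(kn(0)))@u;print(h,round(s["time_s"],2),"t",round(t,2),"F",round(s["force"]@u,2),s["force"],round(s["finger_gap"],3));return s["force"]@u
for t in np.arange(-4,-9,-.4):
    if rep(r.line_to(kn(t),speed=3))>9: break
b=(r.state()["eef_pos"]-np.array(kn(0)))@u
claw.set_gripper(.6); rep(0)
r.line_to(kn(b,200),speed=150); r.move_to(kn(-60,270,60),q(A)); r.wait(.3)
f=vision.grab_frame("top")["img"][130:290,90:400]
cv2.imwrite('pics/t6.png',cv2.resize(cv2.convertScaleAbs(f,alpha=1.3),None,fx=2.55,fy=2.55,interpolation=2)); rep(1)
```

```text
False 33.96 t -3.8 F 1.11 [-6.71  1.6   7.12] 0.269
False 34.24 t -3.83 F 4.13 [-6.56  4.62  6.7 ] 0.268
False 34.52 t -3.86 F 6.84 [-5.97  7.29  6.21] 0.27
False 34.81 t -3.88 F 8.15 [-6.97  8.68  6.29] 0.272
False 35.09 t -3.93 F 12.12 [-6.15 12.6   6.92] 0.272
0 35.83 t -5.64 F -0.12 [ 0.06 -0.12 -1.01] 0.599
1 37.58 t -59.53 F 0.52 [-0.29  0.54  0.37] 0.6
```

Run:
```python
from h import *
from cell import r,vision
import cv2
r.goto_joints([-1.296,.491,1.559,0,1.092,-.106]); r.wait(.2)
g=cv2.imread("pics/top0.png",0);t5=cv2.imread("pics/t5.png",0);f=vision.grab_frame("top");n=cv2.cvtColor(f["img"],6)
cv2.imwrite("pics/t7.png",f["img"])
def match(a,b,box,pad=8):
    x0,x1,y0,y1=box;m=cv2.matchTemplate(b[y0-pad:y1+pad,x0-pad:x1+pad],a[y0:y1,x0:x1],5)
    _,v,_,l=cv2.minMaxLoc(m);return round(v,3),l[0]-pad,l[1]-pad
T=np.zeros_like(n);T[130:290,90:400]=t5
print("cassette vs pressed",match(T,n,(140,207,190,225)),"knob/plate vs start",match(g,n,(345,372,178,200)),match(g,n,(285,300,203,236)))
for k,b in dict(cup=(400,448,133,172),pan=(470,540,145,230),purple=(262,302,268,326)).items(): print(k,match(g,n,b))
print(r.state()["time_s"])
```

```text
cassette vs pressed (0.992, 0, 0) knob/plate vs start (0.922, 1, 0) (0.765, 2, 0)
cup (1.0, 0, 0)
pan (1.0, 0, 0)
purple (0.999, 0, 0)
39.7417
```

Run:
```python
from h import *
import cv2
g=cv2.imread("pics/top0.png",0).astype(int);n=cv2.imread("pics/t7.png",0).astype(int)
for y in (195,205,215): print(y,g[y,196:240].tolist(),n[y,196:240].tolist(),sep="\n")
S2=[S[0],S[1],A]
from cell import vision
print(proj(vision.grab_frame("top"),place(S2,[(0,0,112),(0,0,36),(60,0,70),(65,0,68)])))
```

```text
195
[137, 137, 139, 139, 139, 138, 137, 138, 138, 138, 137, 137, 137, 136, 136, 134, 135, 135, 136, 134, 137, 137, 138, 139, 137, 138, 137, 139, 138, 122, 63, 47, 104, 175, 182, 183, 173, 123, 59, 55, 49, 48, 52, 66]
[137, 138, 136, 138, 138, 137, 136, 139, 138, 138, 138, 136, 129, 132, 135, 135, 135, 136, 134, 134, 137, 137, 138, 139, 138, 139, 139, 139, 138, 121, 63, 46, 104, 175, 183, 184, 172, 123, 58, 54, 48, 48, 53, 66]
205
[138, 139, 138, 139, 138, 139, 139, 139, 139, 138, 139, 139, 139, 138, 140, 139, 139, 138, 138, 139, 140, 139, 140, 139, 139, 142, 148, 145, 121, 62, 47, 108, 180, 183, 183, 166, 98, 56, 51, 59, 69, 70, 108, 160]
[138, 137, 138, 138, 138, 138, 138, 138, 139, 139, 137, 132, 134, 137, 139, 138, 139, 137, 138, 139, 139, 139, 139, 140, 140, 141, 147, 145, 120, 64, 46, 108, 181, 183, 183, 165, 98, 55, 51, 58, 69, 69, 108, 160]
215
[140, 140, 139, 140, 140, 140, 138, 140, 140, 138, 140, 138, 138, 139, 138, 139, 139, 137, 138, 139, 139, 139, 139, 139, 142, 147, 145, 122, 63, 51, 115, 181, 184, 185, 163, 87, 54, 54, 66, 73, 72, 112, 164, 165]
[138, 138, 138, 140, 138, 139, 137, 138, 139, 136, 131, 135, 137, 139, 138, 139, 140, 138, 139, 139, 139, 139, 139, 140, 142, 147, 144, 121, 62, 50, 115, 181, 183, 184, 163, 86, 53, 55, 66, 73, 72, 112, 165, 164]
[[229.00398662 210.73040065]
 [233.45924556 214.22267615]
 [206.97983814 210.31552872]
 [205.0871757  210.21115625]]
```

The strip between the cassette's rear edge (col ~207) and the port looks the same as before loading, so the flap is shut. Signing off.

```bash
python3 -c "
from cell import r
print(r.sign_off())"
```

```text
the job is handed in; nothing more can be done
None
```

The job is handed in at about 40 s: the cassette is home against the stop (felt at about 12 N, then eased off), the pusher is drawn fully back and released, and the flap appears shut; the cup, pan and purple box have not moved, but I did not re-check the bottle and bowl.

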